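Rinse the stencil brush and seal the pots

ROBOT

A 7-joint arm with a two-finger parallel gripper is mounted at the origin on the work surface. World frame = base frame: x ahead of the robot, y to its left, z up, the work surface at z = 0. Lengths are in mm, angles in rad, forces in N, time in s.
With the tool pointing down it reaches from about 400 to 900 mm from the base axis. Payload 5.6 kg.
Tool frame: the origin (TCP) lies midway between the tips of the shut fingers; the grasp point (between the pads) lies 19 mm behind it; z points along the fingers, y is the line along which they close (so a half turn about z gives the same grasp; the last joint's range is limited). The gripper opens to 92 mm and grips with 3 to 60 N. Pads are 20 mm wide; open, the fingers measure 128 mm over their backs; the gripper's body (75 mm by 189 mm) begins 69 mm behind the grasp point.
Start: joints at [1.167, 0.468, -0.012, 1.603, 0.006, 1.071, -0.056], TCP at [229.424, -608.172, 214.592] pointing down, gripper open.
Joint ranges: [-2.53, 2.53], [-0.31, 2.02], [-1.57, 1.55], [0.28, 2.44], [-1.29, 4.43], [0.15, 1.84], [-2.92, 2.92]. Speed limits (rad/s): [2.57, 2.57, 3.14, 3.14, 3.14, 3.14, 3.14].

INTERFACE

Orientations are given as a rotation vector (axis times angle).
In Python, from cell import robot, grip, kin, viewer gives the robot as it stands. Calls block until the motion is done:
- robot.movep(position, orientation): joint-space move of the TCP to a pose.
- robot.servo_line(position, feed=150, rotation=None): straight line of the TCP; rotation=None keeps the orientation; feed is the mean speed in mm/s.
- robot.goto_joints(angles): joint-space move.
- grip(opening, newtons=None): opening from 0.0 (shut) to 1.0 (fully open); newtons is the grip in N (None keeps the last); returns when the fingers have stopped.
- robot.hold(seconds).
- kin.ik(position, orientation): joint angles nearest the present ones, or None.
- robot.observe(): the state.
- viewer.read_camera(name): name is "side" or "top" or "wrist"; returns the picture (384x512x3 uint8, red, green, blue); there is no depth.
- viewer.camera_info(name): a dict with "camera_matrix" (3x3 intrinsics, pixels), "R" (3x3) and "t" (3): a world point X has camera coordinates R X + t. Camera axes: x right, y down, z forward; pixel columns grow to the right and rows downward; lengths in mm; the calibration is good to about 2 mm. A picture is of the moment at which its call begins: read the wrist's pose just before it. camera_info takes no time and is no camera call; for the wrist camera it gives the pose at the moment of the call.
A pose or a line that the arm cannot do raises robot.IKError and nothing moves.
- robot.job_done(): hands the job in; it is judged then, once.
Trained networks look in the newest picture that a camera, given by its name, has taken for a name from the list of things; names that differ only in an ending like _2 or _b are one class to them, and where a whole thing is asked for, a point or a joint stands for the part that bears it (a point fixed in the world has none). Each returns a list of dicts, best first, with "confidence" (0 to 1); they miss things now and then, are a little off and sometimes report something else, mostly with a low value. They report only what shows in the picture. A call takes as long as a camera call. They do not tell look-alikes from the thing itself.
- viewer.silhouettes(name, camera): "mask" (384x512 bool, what is visible of it).
- viewer.pinpoint(name, camera): "at" ([x, y, z] in mm, in the coordinates of the camera as it stood for that picture, good to about 4 mm: a listed point, or the origin of a listed thing).
The state is a dict: "t": time; "joints": joint angles; "joint_velocities": joint speeds; "joint_torque": joint torques, N m; "tcp_pos": TCP position; "tcp_rot": TCP orientation; "contact_force": force on the tool from outside, world axes, zero at the start; "wrist_torque": the same for the moment, N m; "grip_width": opening from 0.0 (shut) to 1.0 (fully open); "grip_force": force on a finger pad.
Only numpy, scipy, OpenCV 4.12 (cv2) and the standard library are available. Lean on these libraries where they do the work, as an engineer would, in place of code of your own. Each camera call takes 0.05 s, during which the arm holds its last target. There are 200 camera calls.

TASK

Take the stencil brush from its tray, dip its bristles at least half their length into the open rinse pot, and stand it back upright on the tray. Then flip the pot's lid shut and press it fully down, and last of all press home every lid that stands proud on the leaning jars under the rail, so that all three are fully seated. Leave the paint tubes, tape, spatula and roller where they lie.

Things in the scene. Friction and masses are not known exactly. Their poses are not given: they have to be found in the camera images.
- brush: Stubby round stencil brush standing upright on its bristles: 122 mm tall, 60 g. Origin at the centre of the bristle end, z up along the handle. Bristles 32 mm across up to 26 mm, steel ferrule 32 mm across to 48 mm, wooden handle tapering to 18 mm across between 66 and 116 mm (grip there).
- tray: Round white brush tray, fixed: 116 mm across, rim 10 mm high, flat inside 104 mm across. Origin under its centre; the inner floor is 4 mm above the table.
- pot: Round steel rinse pot, fixed, 80 mm across, 60 mm tall, walls 4 mm, inner floor 6 mm up, empty inside, with a flip lid hinged on its +x side. Origin under its centre, z up, x from the centre towards the hinge.
- pot_rim (a point): Centre of the pot's mouth, 60 mm above the table.
- pot_hinge (a point): Centre of the pot lid's hinge line, 46 mm from the pot's axis at rim height; axes as the pot's, the hinge line is along y. It does not move with the lid.
- pot_lid (a joint): Angle of the pot's flip lid: 0 = shut flat on the rim, 1.57 = standing straight up, up to 1.9 (leaning back). Stiff hinge (0.3 N m): it stays where it is left and must be pushed all the way down, about 4 N at its outer edge; it stops hard at 0.
- pot_lid_top (a point): Centre of the top (outer) face of the pot's flip lid, moving with it; z out of that face. The lid is a steel disc 84 mm across, 7 mm thick, centred 46 mm from the hinge line, with a 22 mm wide tab reaching 97 mm from the hinge line; the top face is 7.5 mm above the hinge line when shut.
- rack: Fixed plywood rack, 300 mm wide (along y), with three white jars in a row 85 mm apart, all leaning 25 degrees towards the robot (its -x). A 12 mm steel rail along its y, 280 mm up and 28 mm to -x of the origin, passes above the lids: a gripper cannot come straight down on them but can come in along the jars' axes from the robot's side. Origin on the table under the middle.
- lid_a (a joint): How far the press-on lid of leaning jar A stands proud of fully home, along the jar's axis: 0 = home, up to 0.012 m. It grips the neck stiffly: about 7 N along the axis moves it, it stays where it is left, and it stops hard at 0.
- lid_a_top (a point): Centre of the flat top of jar A's plain black round lid (60 mm across, 20 mm tall). z points out of the lid along the jar's axis (25 degrees from vertical, leaning towards the robot), y along the row of jars. Starts proud. The jars change places; home, the top is 90 mm from the jar's base.
- lid_b (a joint): How far the press-on lid of leaning jar B stands proud of fully home, along the jar's axis: 0 = home, up to 0.012 m. It grips the neck stiffly: about 7 N along the axis moves it, it stays where it is left, and it stops hard at 0.
- lid_b_top (a point): Centre of the flat top of jar B's plain black round lid (54 mm across, 20 mm tall). z points out of the lid along the jar's axis (25 degrees from vertical, leaning towards the robot), y along the row of jars. Starts proud. The jars change places; home, the top is 90 mm from the jar's base.
- lid_c (a joint): How far the press-on lid of leaning jar C stands proud of fully home, along the jar's axis: 0 = home, up to 0.012 m. It grips the neck stiffly: about 7 N along the axis moves it, it stays where it is left, and it stops hard at 0.
- lid_c_top (a point): Centre of the flat top of jar C's plain black round lid (66 mm across, 20 mm tall). z points out of the lid along the jar's axis (25 degrees from vertical, leaning towards the robot), y along the row of jars. Starts home. The jars change places; home, the top is 90 mm from the jar's base.
- tube_big: Paint tube lying flat, black with an ochre band, 172 x 53 x 34 mm, a bystander. Origin under its middle, cap to +x.
- tube_small: Paint tube lying flat, black with a red band, 122 x 38 x 24 mm, a bystander. Origin under its middle, cap to +x.
- tape: Roll of paper tape lying flat, 96 mm across, 24 mm tall, a bystander. Origin under its centre.
- knife: Flat ink spatula lying along its x, 280 mm long with a 65 mm wide blade at +x, a bystander. Origin under its middle.
- brayer: Hand roller (brayer) with a 90 mm black roller, about 165 mm long, 38 mm tall, lying, a bystander. Origin under its middle.
Mind the look-alikes: they are no part of the job. What is shaped like the pot but orange or purple is not meant.

How it is judged (in metres and radians):
On the way, in this order (a step that is already met when the one before it is completed fails the run):
1. The held brush's bristle end is inside the pot's mouth, at least 12 mm below the rim (z of brush in the frame of pot_rim below -0.012 m and horizontal distance between brush and pot_rim below 0.034 m and contact force between the fingers and brush above 0.5 N), for 0.1 s.
2. The brush stands upright on the tray, let go (horizontal distance between brush and tray below 0.042 m and angle between brush's own z axis and vertical below 0.12 rad and z of brush in the frame of tray below 0.009 m and contact force between the fingers and brush below 0.1 N), for 0.2 s.
3. The pot's lid is shut (within 0.05 rad) (value of joint pot_lid below 0.05 rad), for 0.1 s.
4. All three leaning jar lids are home (within 2 mm) (value of joint each of lid_a, lid_b, lid_c below 0.002 m), for 0.1 s.
At the end, for the whole second after the job is handed in: The brush stands upright (within 0.12 rad) on the tray floor, at most 42 mm from its centre, released and at rest; the pot's lid is shut within 0.05 rad; all three leaning jar lids are within 2 mm of home (all of step 2 and all of step 4 and value of joint pot_lid below 0.05 rad and linear speed of brush below 0.02 m/s); the robot touches nothing.
It fails at once if A bystander (paint tube, tape roll, spatula or hand roller) is pushed more than 30 mm from its place (distance of any of tube_big, tube_small, tape, knife, brayer from where it was at the start of the episode above 0.03 m).
It also fails if it takes over 72 s, if anything falls off the work surface, if the arm or the gripper's body presses on something with over 40 N, if the wrist force passes 120 N, or if a joint passes its speed limit or range.

## Working session

There is one attempt and no reset: what is moved stays moved. The work goes in short steps, each a Python script; the robot and the scene stay as the last script left them, time stands still between calls to the robot, and variables do not carry over. Pictures are saved under pics/ and viewed, at most 10 in all, crops included, and the job is handed in when it is done.

```bash
ls; mkdir -p pics; cat > h.py <<'E'
import numpy as np, cv2
from scipy.spatial.transform import Rotation as R
from cell import robot, grip, kin, viewer
def snap(cam,fn=None):
    im=viewer.read_camera(cam)
    if fn: cv2.imwrite('pics/'+fn,im[:,:,::-1])
    return im
def pts(name,cam,info=None):
    c=info or viewer.camera_info(cam); Rm=np.array(c['R']);t=np.array(c['t'])
    return [(round(d['confidence'],2),np.round(Rm.T@(np.array(d['at'])-t),1)) for d in viewer.pinpoint(name,cam)]
E
python3 - <<'E'
from h import *
ims=[snap(c,c+'0.png') for c in ('side','top')]
for c in ('side','top'):
    i=viewer.camera_info(c); Rm=np.array(i['R']); print(c,-Rm.T@np.array(i['t']),Rm[2])
    for n in 'brush tray pot pot_rim pot_hinge pot_lid_top rack lid_a_top lid_b_top lid_c_top tube_big tube_small tape knife brayer'.split():
        print(n,pts(n,c)[:4])
print(robot.observe()['t'])
E
```

```text
pics
side [  94.89827264 1066.00783307 1091.29518876] [ 0.27818916 -0.70576098 -0.65154603]
brush [(0.61, array([531.6, 289.6,   3.6])), (0.22, array([443.8, -86.1,  -0.5]))]
tray [(0.65, array([520.2, 288.5,   3.1]))]
pot [(0.87, array([ 6.681e+02, -2.726e+02, -4.000e-01])), (0.7, array([ 482.1, -292. ,   65. ])), (0.68, array([ 485.8, -296.3,    1. ])), (0.61, array([ 545.8, -135.9,    2.2]))]
pot_rim [(0.77, array([ 663.5, -267.8,   61.3])), (0.71, array([ 538.8, -136.1,   59.9])), (0.66, array([ 330.6, -223.3,   61.4])), (0.63, array([ 483.3, -292.4,   66.8]))]
pot_hinge [(0.94, array([ 380.9, -224.8,   61.4])), (0.83, array([ 709.9, -266. ,   59.4])), (0.62, array([ 589.1, -124.2,   62. ])), (0.55, array([ 529.6, -283.7,   60.3]))]
pot_lid_top [(0.87, array([ 338.3, -225.3,   68.9])), (0.85, array([ 665.6, -273.3,   69.3])), (0.7, array([ 546.8, -136.6,   65.3])), (0.43, array([ 541.1, -278.5,  107.1]))]
rack [(0.79, array([6.909e+02, 2.080e+01, 3.000e-01]))]
lid_a_top [(0.67, array([ 3.601e+02,  4.809e+02, -2.000e-01])), (0.57, array([652.8, 111.7, 149.8]))]
lid_b_top [(0.47, a
[... 1178 characters left out ...]
ay([ 670.6, -268. ,   63.9])), (0.77, array([ 341.1, -228.9,   61.5])), (0.7, array([464.9,  58.2,  -2.2])), (0.68, array([ 548.4, -137.2,   67. ]))]
rack [(0.68, array([697.1,  23.1,   2. ]))]
lid_a_top [(0.81, array([661. , 113.5, 151. ])), (0.29, array([ 324.2, -458.3,   -0.7]))]
lid_b_top [(0.79, array([650.1,  28. , 144.2]))]
lid_c_top [(0.71, array([651.5, -58.6, 138.2]))]
tube_big [(0.97, array([466. ,  59.3,   1.3]))]
tube_small [(0.57, array([446.2, -82.3,  -3.7]))]
tape [(0.86, array([634. , 455.5,  -6.1])), (0.39, array([ 543.1, -275.1,  103. ])), (0.23, array([663.9, 114.1, 150.2]))]
knife [(0.95, array([ 321.3, -457.5,    1.5]))]
brayer [(0.62, array([358.4, 478.7,  -3.3]))]
1.6
```

```bash
python3 - <<'E'
import cv2
for c in('side','top'):
    im=cv2.imread(f'pics/{c}0.png'); cv2.imwrite(f'pics/{c}0b.png',cv2.resize(im,(800,600),interpolation=cv2.INTER_CUBIC))
E
```

```text
(no output)
```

View pics/side0b.png

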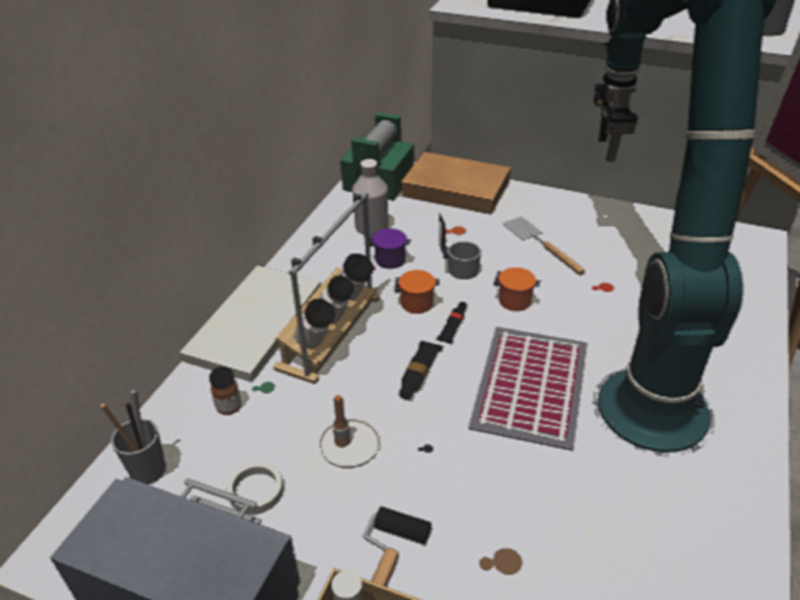

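View pics/top0b.png

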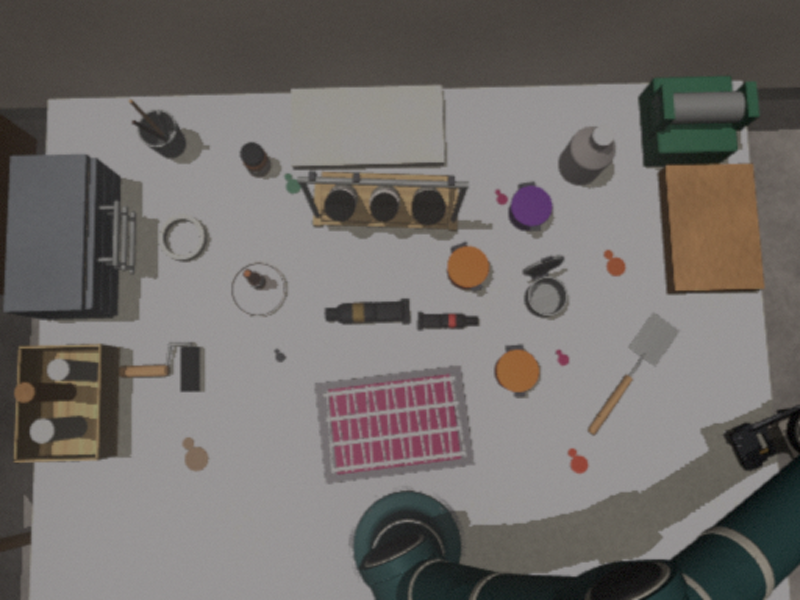

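The side view (800×600) shows the open steel pot at (463,260) with its lid standing up. The orange and purple look-alikes are at (417,290), (516,288) and (390,247). The brush is on its tray at (342,430). In the top view the jar lids sit at (340,205), (385,205) and (429,206), and the rightmost is the largest, so that is C. The networks agree on the pot at about (483,-293) and the brush at about (536,292).

```bash
cat >> h.py <<'E'
def down(yaw): return (R.from_euler('z',yaw)*R.from_euler('x',np.pi)).as_rotvec()
def st(): 
    o=robot.observe(); print('t',round(o['t'],2),'tcp',np.round(o['tcp_pos'],1),'F',np.round(o['contact_force'],1),'gw',round(o['grip_width'],3),'gf',np.round(o['grip_force'],1)); return o
E
python3 - <<'E'
from h import *
print('rot',(R.from_rotvec(robot.observe()['tcp_rot'])).as_matrix().round(2).tolist())
robot.movep([420,-280,400],down(0.2)); robot.hold(0.2)
st(); i=viewer.camera_info('wrist'); Rm=np.array(i['R']); print('cam',-Rm.T@np.array(i['t']),Rm[2]); snap('wrist','w1.png')
for n in 'pot_rim pot_hinge pot_lid_top'.split(): print(n,pts(n,'wrist',i)[:4])
robot.movep([500,285,350],down(0.2)); robot.hold(0.2)
st(); i=viewer.camera_info('wrist'); snap('wrist','w2.png')
for n in 'brush tray'.split(): print(n,pts(n,'wrist',i)[:4])
a=cv2.imread('pics/w1.png');b=cv2.imread('pics/w2.png');cv2.imwrite('pics/w12.png',cv2.resize(np.hstack([a,b]),(800,300),interpolation=cv2.INTER_AREA))
st()
E
```

```text
rot [[0.94, 0.35, -0.0], [0.35, -0.94, -0.0], [-0.0, -0.0, -1.0]]
t 3.36 tcp [ 419.6 -280.8  399.4] F [0.7 0.7 0.6] gw 1.0 gf 0.0
cam [ 501.3252171  -263.85628891  569.49105926] [-0.28829985 -0.05664492 -0.95586325]
pot_rim [(0.93, array([ 338., -219.,   62.])), (0.67, array([ 551.1, -135.4,   64.7])), (0.65, array([ 482.5, -293.4,   60.5]))]
pot_hinge [(0.79, array([ 533.7, -276.6,   58.1])), (0.78, array([ 385.9, -224. ,   58.6])), (0.73, array([ 587.1, -118.6,   59.2])), (0.41, array([ 541.2, -273.3,  106.4]))]
pot_lid_top [(0.92, array([ 337. , -225.2,   64.8])), (0.76, array([ 543.1, -275.4,  107.5]))]
t 5.82 tcp [500.4 284.3 350. ] F [-0.1  0.  -0.5] gw 1.001 gf 0.0
brush [(0.57, array([535.5, 296.3,   2.1]))]
tray [(0.89, array([525.2, 297. ,   1.3]))]
t 5.97 tcp [500.1 284.7 350. ] F [ 0.1 -0.4 -0.2] gw 1.003 gf 0.0
```

View pics/w12.png

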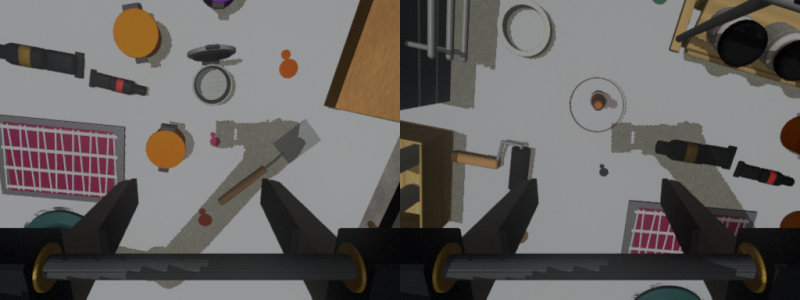

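The left half of the wrist picture shows the grey pot at (212,84) with its lid standing behind it at (212,52), so the hinge is on the far side (+x, yaw ≈0.24). The right half shows the brush at (598,99) inside the tray ring centred at (597,104). This matches the network positions, so I'll grasp.

```bash
python3 - <<'E'
from h import *
i=viewer.camera_info('wrist'); im=snap('wrist'); hsv=cv2.cvtColor(im,cv2.COLOR_RGB2HSV)
d=viewer.silhouettes('brush','wrist'); 
for m in d[:1]:
    M=m['mask']; v,u=np.nonzero(M); print(m['confidence'],u.mean(),v.mean(),u.min(),u.max(),v.min(),v.max())
    # far end of handle in the picture: back-project mask centre at mid height 65
    K=np.array(i['camera_matrix']);Rm=np.array(i['R']);c=-Rm.T@np.array(i['t'])
    for (uu,vv,z) in ((u.mean(),v.mean(),65),):
        r=Rm.T@np.linalg.solve(K,[uu,vv,1]); print(c+r*(z-c[2])/r[2])
p=[535.6,293.7]
robot.movep([*p,200],down(0.2)); robot.servo_line([*p,80],feed=150); st()
grip(0.0,15); st()
robot.servo_line([*p,110],feed=100); st()
robot.servo_line([*p,250],feed=250); st()
snap('side','s2.png'); cv2.imwrite('pics/s2c.png',cv2.resize(cv2.imread('pics/s2.png')[180:330,130:330],(800,600)))
E
```

```text
0.94 253.46501128668172 127.8803611738149 243 264 116 141
[537.94754247 294.97510469  65.        ]
t 7.68 tcp [536.3 294.3  81.2] F [ 0.6 -0.1 -0.5] gw 1.003 gf 0.0
t 8.79 tcp [535.6 293.7  80. ] F [ 0.2 -0.1 -0.5] gw 0.19 gf 15.0
t 9.24 tcp [536.  293.8 110.9] F [-0.   0.2 -1. ] gw 0.191 gf 15.0
t 9.95 tcp [535.  292.8 248.4] F [ 1.1 -0.  -0.5] gw 0.193 gf 15.0
```

View pics/s2c.png

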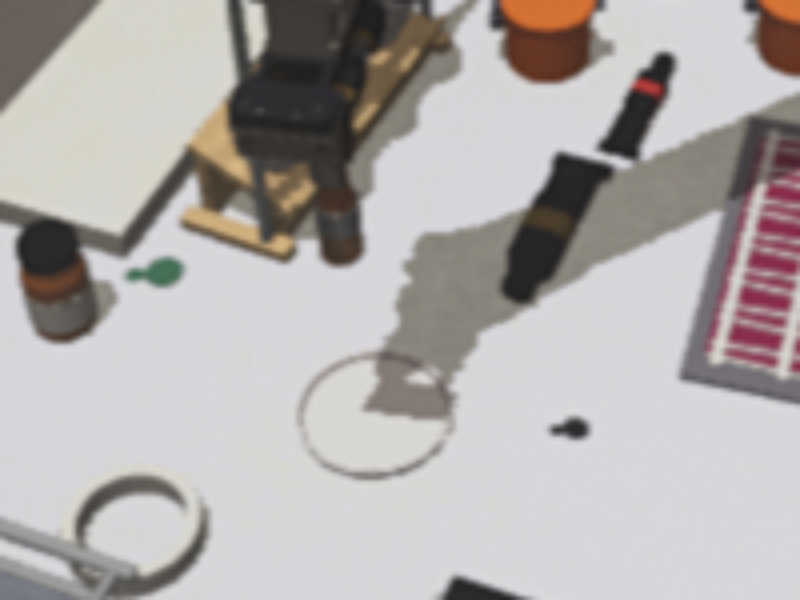

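The side crop shows the brush hanging upright below the fingers at (338,225), with the tray empty at (375,415). Next I'll dip it.

```bash
python3 - <<'E'
from h import *
robot.movep([450,20,380],down(0.2)); q=[482.5,-292.9]
robot.movep([*q,270],down(0.24)); robot.hold(0.2); robot.servo_line([*q,150],feed=150); st()
robot.servo_line([*q,112],feed=80); robot.hold(0.3); st()
snap('side','s3.png'); cv2.imwrite('pics/s3c.png',cv2.resize(cv2.imread('pics/s3.png')[110:230,240:400],(800,600)))
E
```

```text
t 13.61 tcp [ 483.2 -293.1  150.9] F [ 0.6 -0.6 -0. ] gw 0.193 gf 15.0
t 14.53 tcp [ 482.7 -293.   112.4] F [-0.8 -0.6 -1.3] gw 0.195 gf 15.0
```

View pics/s3c.png

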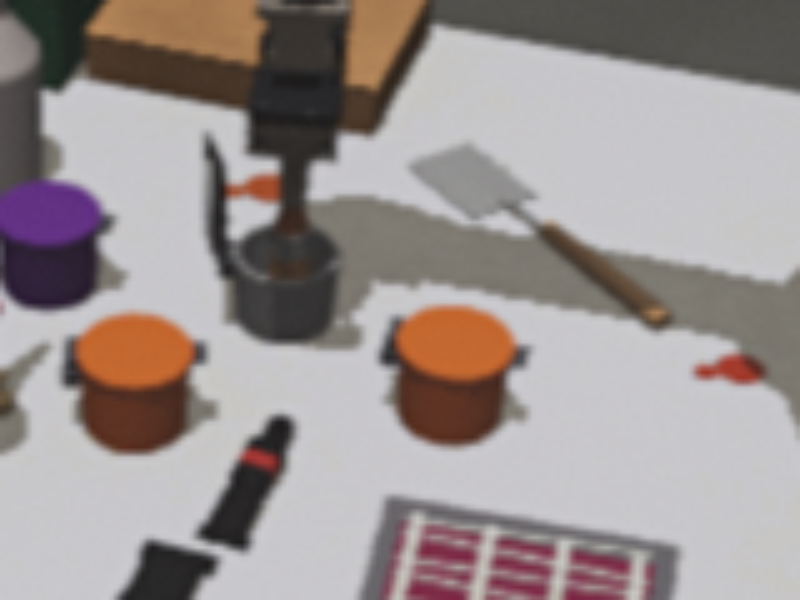

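The bristles are inside the pot's mouth at (285,265) with no contact force, and the lid stands at (215,205). Next I'll stand the brush back on the tray, slightly nearer its centre.

```bash
python3 - <<'E'
from h import *
q=[482.5,-292.9]; p=[527.,293.7]
robot.servo_line([*q,270],feed=250)
robot.movep([450,20,380],down(0.2)); robot.movep([*p,180],down(0.2)); robot.hold(0.2)
robot.servo_line([*p,90],feed=120); robot.servo_line([*p,80.3],feed=30); robot.hold(0.3); st()
robot.servo_line([*p,79.5],feed=20); robot.hold(0.2); st()
grip(0.5); st()
robot.servo_line([*p,200],feed=200); st(); 
i=viewer.camera_info('wrist'); snap('wrist'); print(pts('brush','wrist',i)[:2],pts('tray','wrist',i)[:1])
snap('side','s4.png'); print(pts('brush','side')[:2]); cv2.imwrite('pics/s4c.png',cv2.resize(cv2.imread('pics/s4.png')[230:320,170:290],(800,600)))
E
```

```text
t 19.81 tcp [527.  293.7  80.3] F [ 0.9  0.4 -1.1] gw 0.194 gf 15.0
t 20.26 tcp [527.2 293.9  79.9] F [-0.2 -0.4  4.3] gw 0.191 gf 15.0
t 20.84 tcp [527.  293.7  79.4] F [-0.8 -0.1  0.5] gw 0.501 gf 0.0
t 21.59 tcp [526.6 292.9 199. ] F [-0.1 -0.3  0.2] gw 0.498 gf 0.0
[(0.55, array([527.4, 293.9,   4.3]))] [(0.75, array([ 5.216e+02,  2.977e+02, -5.000e-01]))]
[(0.85, array([524. , 291.4,   5.2])), (0.45, array([ 538.4, -275.6,  103.7]))]
```

View pics/s4c.png

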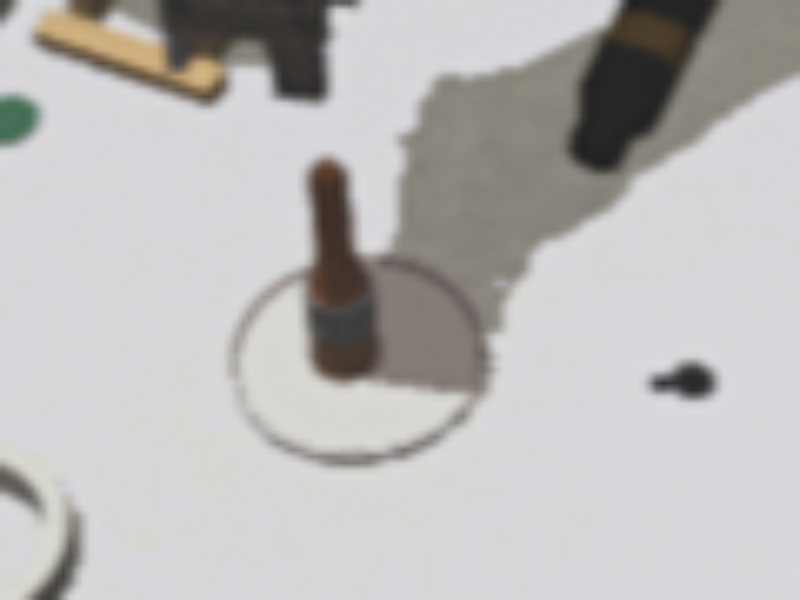

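The brush stands upright and released on the tray: its base is at (345,365) inside the ring, and the networks put it about 7 mm from centre. Next is the pot's lid.

```bash
python3 - <<'E'
from h import *
c=np.array([482.5,-292.9]); e=np.array([np.cos(.24),np.sin(.24)]); D=down(.24)
P=lambda x,z: [*(c+x*e),z]
robot.movep([450,20,380],down(0.2)); grip(0.0,20)
robot.movep(P(112,260),D); robot.hold(.1); robot.servo_line(P(112,135),feed=200)
for th in np.linspace(1.85,0,11):
    r=75; robot.servo_line(P(46-r*np.cos(th)+7.5*np.sin(th)+10, 60+r*np.sin(th)+7.5*np.cos(th)),feed=90)
    o=robot.observe(); print(round(th,2),np.round(o['contact_force'],1))
for z in (66.5,65.5,64.5,63.5,62.5):
    robot.servo_line(P(-19,z),feed=20); robot.hold(.15); o=st()
    if o['contact_force'][2]>15: break
robot.servo_line(P(-19,200),feed=250)
snap('side','s5.png'); print(pts('pot_lid_top','side')); cv2.imwrite('pics/s5c.png',cv2.resize(cv2.imread('pics/s5.png')[110:230,240:400],(800,600))); st()
E
```

```text
1.85 [0.6 0.  0.1]
1.66 [ 0.6 -0.3 -1.1]
1.48 [ 0.5  0.5 -0.5]
1.3 [ 1.6  0.4 -0.2]
1.11 [ 1.5 -0.1  0.3]
0.92 [0.9 0.4 0.4]
0.74 [ 0.6 -0.1 -0.1]
0.56 [ 0.7  0.8 -0. ]
0.37 [-0.6 -0.  -0.5]
0.19 [ 0.9 -0.4 -1.2]
0.0 [ 1.6 -0.7  3.1]
t 30.0 tcp [ 464.7 -297.5   67.6] F [-1.1  0.5 11.2] gw 0.005 gf 5.3
t 30.4 tcp [ 464.8 -297.6   67.5] F [-3.1  1.2 17.9] gw 0.005 gf 8.8
[(0.77, array([ 484.2, -290.8,   71.4])), (0.62, array([ 340.9, -228.1,   66.6])), (0.56, array([ 547.6, -136.2,   66.1])), (0.48, array([ 666.9, -272. ,   68.6]))]
t 31.19 tcp [ 462.7 -297.2  197.9] F [-0.4  0.2  0.3] gw 0.005 gf 0.0
```

View pics/s5c.png

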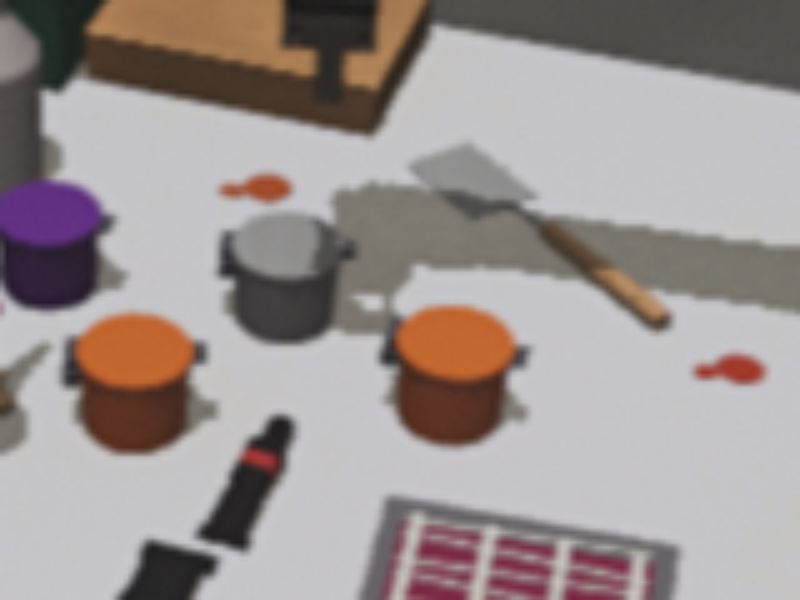

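The pot's lid is flat on the rim at (285,245). The fingertips stopped hard at z = 67.5 mm, exactly the shut height. Next I'll look at the leaning jars from the robot's side.

```bash
cat >> h.py <<'E'
def lean(yaw,extra=0): return (R.from_euler('z',yaw)*R.from_euler('y',-np.radians(25))*R.from_euler('x',np.pi)).as_rotvec()
E
python3 - <<'E'
from h import *
robot.servo_line([440,-270,330],feed=250); robot.movep([520,28,370],lean(-.05)); robot.hold(.2)
i=viewer.camera_info('wrist'); snap('wrist','w6.png')
for n in 'rack lid_a_top lid_b_top lid_c_top'.split(): print(n,pts(n,'wrist',i)[:4])
K=np.array(i['camera_matrix']);Rm=np.array(i['R']);c=-Rm.T@np.array(i['t']);print('cam',c,Rm[2])
for m in viewer.silhouettes('lid_a_top','wrist')[:5]:
    v,u=np.nonzero(m['mask']);print(round(m['confidence'],2),u.min(),u.max(),v.min(),v.max())
for y in (112,29,-55):
    print([np.round(kin.ik(np.array([650,y,146])+s*np.array([-.423,0,.906]),lean(-.05)) if kin.ik(np.array([650,y,146])+s*np.array([-.423,0,.906]),lean(-.05)) is not None else np.nan,2) for s in (100,0)])
st(); cv2.imwrite('pics/w6b.png',cv2.resize(cv2.imread('pics/w6.png'),(800,600)))
E
```

```text
rack [(0.39, array([ 483.4, -290.4,   59.3]))]
lid_a_top [(0.6, array([656.8, 112.6, 145.8]))]
lid_b_top [(0.6, array([647.4,  23.3, 151.1])), (0.34, array([632.4, 451.9,   4.1]))]
lid_c_top [(0.63, array([648. , -60.5, 143. ]))]
cam [523.97689481  26.98018093 558.71985814] [ 0.13663148 -0.00577018 -0.99060514]
0.88 163 208 117 161
0.31 294 370 271 291
0.15 82 410 63 170
[array([ 0.42,  0.33, -0.87,  1.97,  0.72,  0.67, -2.5 ]), array([ 0.23,  0.48, -0.64,  1.96,  0.93,  0.54, -2.68])]
[array([ 0.56,  0.28, -0.82,  2.  ,  0.57,  0.58, -2.23]), array([ 0.38,  0.46, -0.63,  1.99,  0.85,  0.47, -2.48])]
[array([ 0.68,  0.26, -0.74,  2.  ,  0.39,  0.54, -1.92]), array([ 0.5 ,  0.45, -0.57,  1.99,  0.67,  0.4 , -2.18])]
t 33.57 tcp [520.   27.8 369.9] F [ 1.1  0.5 -0. ] gw 0.008 gf 0.0
```

View pics/w6b.png

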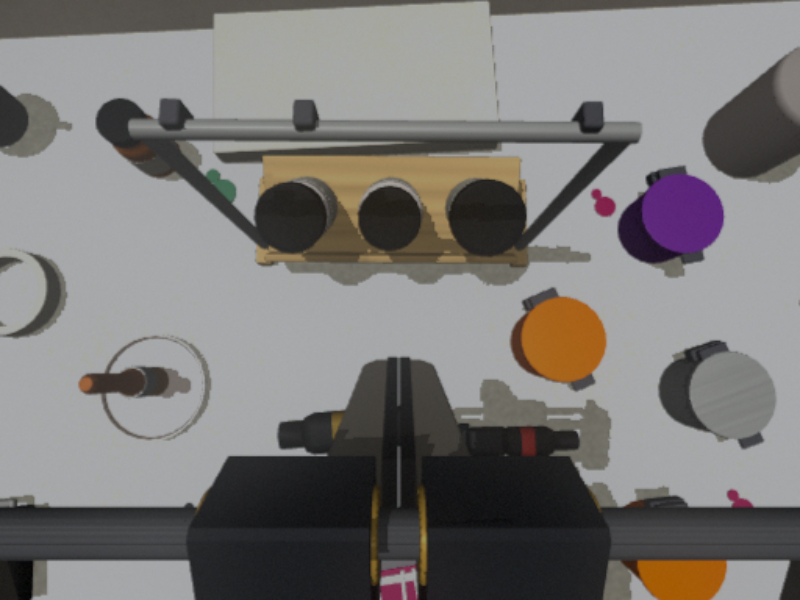

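The tilted view shows the lids at A (292,216), B (390,217) and C (487,217), with rim gaps showing behind A and B. The rail ends are at (132,128) and (640,132), nearly parallel to the tool, so the rack's yaw is about -0.06. The vertical posts at both ends are behind the lids, which leaves about 15 mm of clearance. I'll press A and then B, slightly to the robot's side of their centres.

```bash
cat >> h.py <<'E'
yaw=-.06; D=lean(yaw); M=R.from_rotvec(D).as_matrix(); n=-M[:,2]; tx=M[:,0]
def press(home,off=8,s0=16):
    h=np.array(home)-off*tx
    robot.movep(h+150*n,D); robot.hold(.1); robot.servo_line(h+40*n,feed=150); robot.servo_line(h+s0*n,feed=80); st()
    for s in np.arange(s0-2,-9,-2.):
        robot.servo_line(h+s*n,feed=30); robot.hold(.12); o=robot.observe()
        F=np.array(o['contact_force']); a=(np.array(o['tcp_pos'])-h)@n
        print('cmd',s,'at',round(a,1),'Fax',round(F@n,1),'F',F.round(1))
        if F@n>22 or np.linalg.norm(F)>35: break
    robot.servo_line(h+150*n,feed=150); st()
E
python3 - <<'E'
from h import *
press([657.5,112.4,140.8])
E
```

```text
t 35.73 tcp [643.5 113.4 152.1] F [ 0.1 -0.4 -0.8] gw 0.006 gf 0.0
cmd 14.0 at 14.2 Fax 0.7 F [ 0.2 -0.3  0.9]
cmd 12.0 at 12.0 Fax -0.2 F [ 0.4 -0.  -0.1]
cmd 10.0 at 9.9 Fax -0.8 F [ 0.2 -0.1 -0.7]
cmd 8.0 at 8.0 Fax 0.6 F [0.8 0.3 1. ]
cmd 6.0 at 6.1 Fax 0.6 F [0.7 1.3 1. ]
cmd 4.0 at 4.2 Fax 4.1 F [-1.6  0.4  3.8]
cmd 2.0 at 2.1 Fax 3.0 F [-0.2 -0.2  3.2]
cmd 0.0 at 0.2 Fax 6.3 F [-3.1 -0.1  5.5]
cmd -2.0 at 0.0 Fax 26.6 F [-15.1  -1.8  22.3]
t 40.2 tcp [586.7 116.1 272.4] F [-1.2 -0.3  0.3] gw 0.008 gf 0.0
```

A moved and then stopped hard at its expected home height. B is next.

```bash
python3 - <<'E'
from h import *
press([652.4,27.5,140.8],off=6,s0=12)
robot.movep([520,28,370],lean(-.05)); robot.hold(.2)
i=viewer.camera_info('wrist'); snap('wrist','w7.png')
for m in 'abc': print(m,pts(f'lid_{m}_top','wrist',i)[:2])
snap('side','s7.png'); st()
cv2.imwrite('pics/w7b.png',np.vstack([cv2.resize(cv2.imread('pics/'+f)[90:180,140:360],(733,300),interpolation=cv2.INTER_CUBIC) for f in ('w6.png','w7.png')]))
E
```

```text
t 42.12 tcp [642.   28.3 149.5] F [-0.8  0.5  0.3] gw 0.006 gf 0.0
cmd 10.0 at 10.2 Fax 0.3 F [ 0.  -0.3  0.4]
cmd 8.0 at 8.0 Fax 1.1 F [0.  0.3 1.2]
cmd 6.0 at 6.1 Fax 3.7 F [-1.2  0.5  3.6]
cmd 4.0 at 4.1 Fax 3.1 F [-0.5  0.8  3.2]
cmd 2.0 at 2.0 Fax 3.5 F [-0.1  0.3  3.8]
cmd 0.0 at 0.2 Fax 5.6 F [-1.5 -0.4  5.5]
cmd -2.0 at -0.0 Fax 28.1 F [-16.3  -1.3  23.5]
t 45.85 tcp [583.4  31.3 273.3] F [ 0.1  0.5 -0.2] gw 0.005 gf 0.0
a [(0.98, array([659.9, 112.5, 138.9]))]
b [(0.93, array([657.6,  25.9, 139.6])), (0.51, array([443.9, -81.9,  -3.5]))]
c [(0.94, array([650.2, -59.3, 139.2]))]
t 47.0 tcp [520.   28.2 369.8] F [-0.1  0.3  0.4] gw 0.004 gf 0.0
```

View pics/w7b.png

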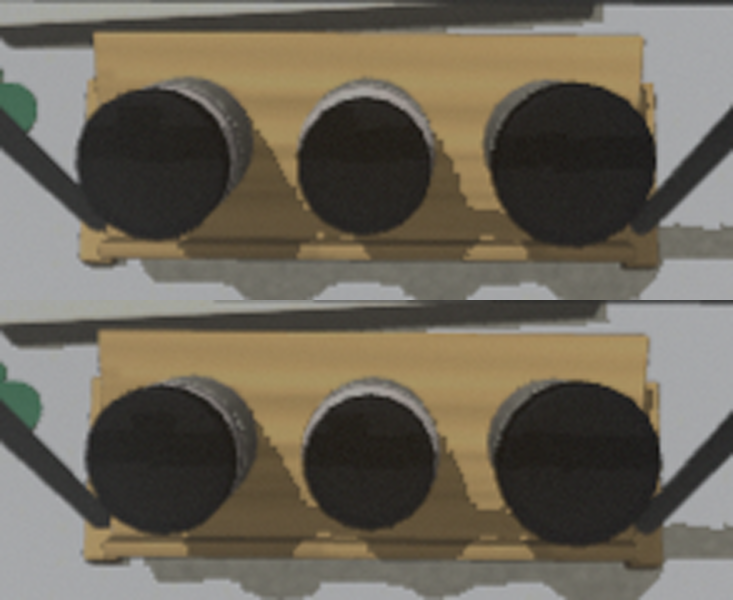

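The before (top) and after (bottom) crops show the A and B lids seated. All three lid tops now measure z ≈ 139 mm, and A and B both stopped hard in the same plane. I'll check the brush once more and hand in.

```bash
python3 - <<'E'
from h import *
snap('top'); b=pts('brush','top')[:1]; print(b, pts('tray','top')[:1], pts('pot_lid_top','top')[:3])
print(robot.job_done()); st()
E
```

```text
[(0.51, array([529.2, 296.4,  -0. ]))] [(0.74, array([520.3, 293.6,   4. ]))] [(0.76, array([ 342.1, -229. ,   62.8])), (0.7, array([ 547.1, -136.7,   66.2])), (0.63, array([ 672.1, -265.2,   66.4]))]
the job is handed in; nothing more can be done
None
the job is handed in; nothing more can be done
```

I handed the job in after about 47 s of the 72 s allowed, but no verdict came back: the brush was dipped and stands upright on its tray, the pot's lid is pressed shut, and all three jar lids are home (A and B pressed down, C already seated).

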